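# Hook down the clipper test fixture and hold its guard half open

### The arm

A 6-joint arm with a two-finger parallel gripper is mounted at the origin on the work surface. World frame = base frame: x ahead of the robot, y to its left, z up, the work surface at z = 0. Lengths are in m, angles in rad, forces in N, time in s.
With the tool pointing down it reaches from about 0.375 to 0.9 m from the base axis. Payload 3.1 kg.
Tool frame: the origin (TCP) lies between the finger pads; the fingertips stand 11 mm ahead of it and the grasp point (between the pads) lies 8 mm behind it; z points along the fingers, y is the line along which they close (so a half turn about z gives the same grasp; the last joint's range is limited). The gripper opens to 87 mm and grips with 3 to 60 N. Pads are 19 mm wide; open, the fingers measure 117 mm over their backs; the gripper's body (75 mm by 190 mm) begins 51 mm behind the grasp point.
Start: joints at [1.069, 0.527, 1.433, -0, 1.181, -0.178], TCP at [0.198, 0.593, 0.234] pointing down, gripper open.
Joint ranges: [-3.08, 3.08], [-0.75, 2.2], [0.22, 2.44], [-1.43, 4.57], [0, 2.65], [-2.85, 2.85]. Speed limits (rad/s): [2.79, 2.79, 3.14, 3.14, 3.14, 3.14].

### API

Orientations are given as a unit quaternion [x, y, z, w].
In Python, from rig import get_obs, camera, hand_in gives the robot as it stands.
- The arm moves only by the shell command python3 -m pendant 'ROWS' [FORCE]. ROWS is JSON, a list that holds one entry, the list of rows, each a list of 7 numbers: the shift along the tool's x, y, z in m, then the turn, a rotation vector about the tool's x, y, z in degrees, then the opening, from 0 (shut) to 1 (fully open). In form: [[[x, y, z, ax, ay, az, fingers], ...]]. A call has exactly 5 rows; each row shifts and turns the commanded pose from where the row before left it, along the tool's axes as they then stand; what a row does not reach is not made up. A row lasts 1/8 s, in which the tool goes at most 62.5 mm and 10.7 degrees, less where a joint would pass 70% of its speed; a pose out of reach is approached as far as the arm can. A call with a gripper value outside its range is refused whole. The fingers move at their own pace and stop on an object; FORCE is the grip in N (left out, the last holds). Time passes only in rows, so rows that do not move let the fingers close, or fill a call up. It gives the time, the measured TCP pose, the force, the opening and the grip force at its end, in the units of the state.
- get_obs(): the state, without advancing time (a new reading comes with each control period).
- camera(name): name is "scene" or "top"; returns a dict with "img" (400x640x3 uint8, red, green, blue), "intrinsics" (3x3 intrinsics, pixels), "k1" (the pictures are not rectified: a ray, as slopes to the right and down, at radius r is drawn at 1 + k1 r^2 times it, then the intrinsics apply), "R" (3x3) and "t" (3): a world point X has camera coordinates R X + t. Camera axes: x right, y down, z forward; pixel columns grow to the right and rows downward; lengths in m; the calibration is good to about 2 mm. A picture is of the moment at which its call begins. There is no depth.
- hand_in(): hands the job in; it is judged then, once.
The state is a dict: "time": time; "q": joint angles; "joint_velocities": joint speeds; "joint_torque": joint torques, N m; "position": TCP position; "tool_rot": TCP orientation; "ft_force": force on the tool from outside, world axes, zero at the start; "moment": the same for the moment, N m; "grip_width": finger opening in m; "grip_force": force on a finger pad.
Only numpy, scipy, OpenCV 4.12 (cv2) and the standard library are available. Lean on these libraries where they do the work, as an engineer would, in place of code of your own. Each camera call takes 0.05 s, during which the arm holds its last target. There are 200 camera calls.

### The job

Swing the hold-down hook beside the hair-clipper test fixture fully home into its jaw, and only then raise the fixture's guard (it has a bar handle at the front) and hold it half open, at 45 degrees, for the interlock check. The guard springs shut by itself, so finish while still holding the guard steady at that angle: do not let go at the end. Leave the other things on the bench where they are.

Things in the scene. Friction and masses are not known exactly. Their poses are not given: they have to be found in the camera images.
- fixture: Fixed test fixture: grey open box (180 mm in x, 240 in y, rim 90 high), a blue clipper inside, on a dark steel plate. Origin on the bench under the box's centre; x to the hinge side, away from the robot; y to the hook's side; z up. Yawed up to 0.25 rad. The jaw on the box's +y wall, open to +y, takes the hook's tip: x = 0 to 16 mm, y = 120 to 198, top 75 high.
- hook (a joint): Angle of the hold-down hook, a flat steel bar that swings level about an upright post. 0 = home against the stop in the jaw (bar along the fixture's +x); grows counter-clockwise from above as it swings out to the +y side, stop at 1.75 rad. Starts 0.8 to 1.7 open. Stiff hinge: it stays where it is left and takes about 1 N at the knob to move.
- hook_knob (a point): Centre of the top of the hook's black round upright knob: 16 mm in diameter, 40 mm tall (65 to 105 mm above the bench), 62 mm from the pivot's axis. With the hook home, the box's wall is 60 mm from the knob's axis and the jaw begins 28 mm from it, further along the bar.
- hook_pivot (a point): The hook's pivot on the underside of the bar, 55 mm above the bench, at x = -90 mm, y = 180 mm in the fixture's frame; it turns about the vertical. The hook's boss there is 26 mm across, its top 69 mm above the bench.
- guard_angle (a joint): Opening angle of the guard, a lid of aluminium frame and clear sheet, 180 x 240 x 8 mm, hinged along the box's far (+x) rim. 0 = shut and level, as at the start; grows as the front rises; stop at 1.25 rad. Half open (45 degrees) is 0.785. Its weight and a weak spring shut it from any angle: holding the bar takes about 2 to 5 N.
- guard: The guard itself; origin at the middle of its hinge axis, on its underside; x from the bar to the hinge, y along the hinge, z out of its top face.
- guard_hinge (a point): Middle of the guard's hinge axis, which runs along the fixture's y, 90 mm above the bench at x = 90 mm in the fixture's frame.
- guard_bar (a point): The guard's handle: dark round steel bar 12 mm thick, 120 long, level along the fixture's y, 46 mm before the guard's front edge, a rod at each end. Point mid-bar on its axis, 226 mm from the hinge; shut: 94.5 mm high, x = -136 in the fixture's frame; at 45 degrees about 253 mm high. Clear: 40 mm to the guard's edge, 80 mm below. It can turn between the fingers.
- clipper_a: Bystander, to be left alone: black hair clipper with white side stripes, 176 x 46 x 36 mm; lies loose on the bench. Origin at the centre of its underside.
- clipper_b: Bystander, to be left alone: black hair clipper like the other one; lies loose on the bench. Origin at the centre of its underside.
- brush: Bystander, to be left alone: cleaning brush, 170 mm long; lies loose on the bench. Origin at the centre of its underside.
- adapter: Bystander, to be left alone: black plug adapter block, 62 x 45 x 36 mm; lies loose on the bench. Origin at the centre of its underside.
- screwdriver: Bystander, to be left alone: screwdriver, 160 mm long; lies loose on the bench. Origin at the centre of its underside.
- comb: Bystander, to be left alone: black clipper comb, 45 x 45 x 20 mm; lies loose on the bench. Origin at the centre of its underside.
- cup: Bystander, to be left alone: small open steel cup, 64 mm across, 45 mm tall; lies loose on the bench. Origin at the centre of its underside.

How it is judged:
By the outcome, as a careful person would: the job done as asked, in the order asked, and still so for the second after the job is handed in, while the arm keeps its last pose, push and grip.
It also fails if it takes over 53 s, if anything falls off the work surface, if the arm or the gripper's body presses on something with over 40 N, if the wrist force passes 120 N, or if a joint passes its speed limit or range.

## Working session

There is one attempt and no reset: what is moved stays moved. The work goes in short steps, Python scripts to look and compute and a shell command to move; the robot and the scene stay as the last step left them, time stands still between calls to the robot, and variables do not carry over. Pictures are saved under pics/ and viewed, at most 10 in all, crops included, and the job is handed in when it is done.

```bash
mkdir -p pics; ls
python3 - <<'E'
from rig import get_obs,camera
import cv2
o=get_obs();print(o)
for n in("scene","top"):
    c=camera(n);cv2.imwrite(f"pics/{n}0.png",c["img"][:,:,::-1]);print(n,c["intrinsics"],c["k1"],c["R"],c["t"])
E
```

```text
pics
{'time': 0.0, 'q': array([ 1.06948778e+00,  5.28460917e-01,  1.43390225e+00, -4.21088471e-05,
        1.18136850e+00, -1.78527118e-01]), 'joint_velocities': array([-0.00034406,  0.00067417,  0.0003267 , -0.0004495 , -0.00115572,
        0.00012257]), 'joint_torque': array([-1.06223804e-03, -4.40041924e+01, -1.76588720e+01,  6.32591662e-02,
        5.82140882e-02, -1.73914450e-04]), 'position': array([0.19790885, 0.59209588, 0.23257484]), 'tool_rot': array([ 1.60682999e-01,  9.87005486e-01, -1.01480610e-03, -3.38229470e-04]), 'ft_force': array([-0.10650399, -0.50663324, -0.30307748]), 'moment': array([-0.02026553,  0.05488947,  0.00201322]), 'grip_force': 0.0, 'grip_width': 0.0872906743473282}
scene [[405.75790256   0.         328.04986361]
 [  0.         405.75790256 196.5139083 ]
 [  0.           0.           1.        ]] -0.01595417030340944 [[ 0.13877156  0.9903171   0.00380708]
 [ 0.55669955 -0.07482889 -0.82733684]
 [-0.81904094  0.11693022 -0.56169321]] [-0.04946069 -0.24034691  1.4637078 ]
top [[384.87726092   0.         316.84889433]
 [  0.         384.87726092 196.52772616]
 [  0.           0.           1.        ]] -0.021181458186588373 [[-0.02426405 -0.9996965   0.00426125]
 [-0.99380447  0.02365815 -0.10859539]
 [ 0.10846162 -0.00686981 -0.9940769 ]] [0.01124358 0.53427121 0.99906006]
```

View pics/top0.png

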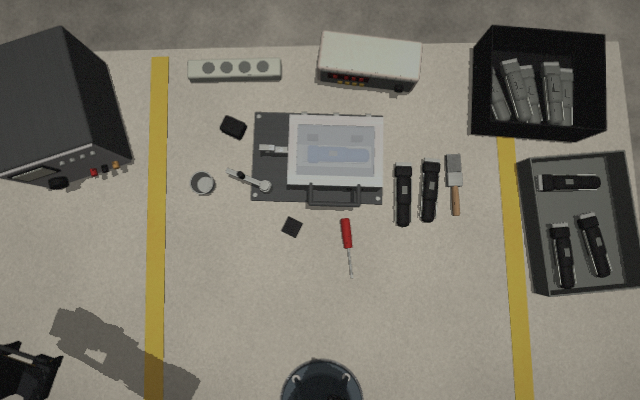

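View pics/scene0.png

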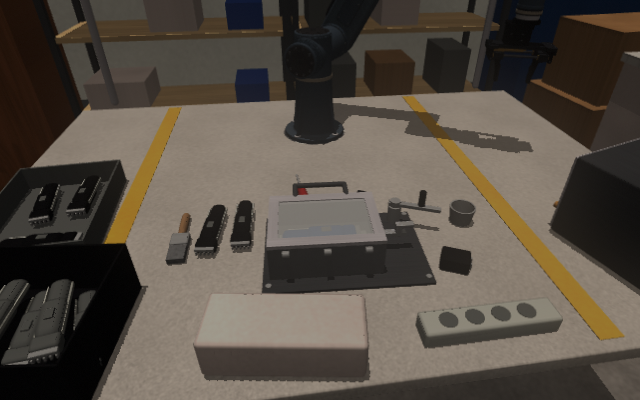

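The top view shows the fixture's box at about (336,150), the hook's pivot at (265,186) with the bar going left and up to (228,170), and the guard bar at (333,204). The scene view shows the knob at (422,198) and the bar at (320,184). I'll enlarge both.

Run:
```python
import cv2
a=cv2.imread("pics/top0.png")[105:215,215:395];cv2.imwrite("pics/t1.png",cv2.resize(a,None,fx=4.4,fy=4.4,interpolation=cv2.INTER_CUBIC))
a=cv2.imread("pics/scene0.png")[170:300,255:485];cv2.imwrite("pics/s1.png",cv2.resize(a,None,fx=3.4,fy=3.4,interpolation=cv2.INTER_CUBIC))
```

```text
(no output)
```

View pics/t1.png

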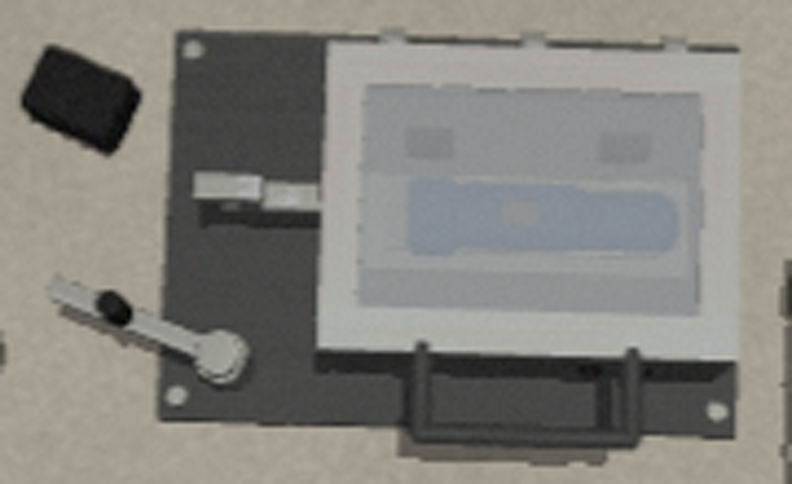

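View pics/s1.png

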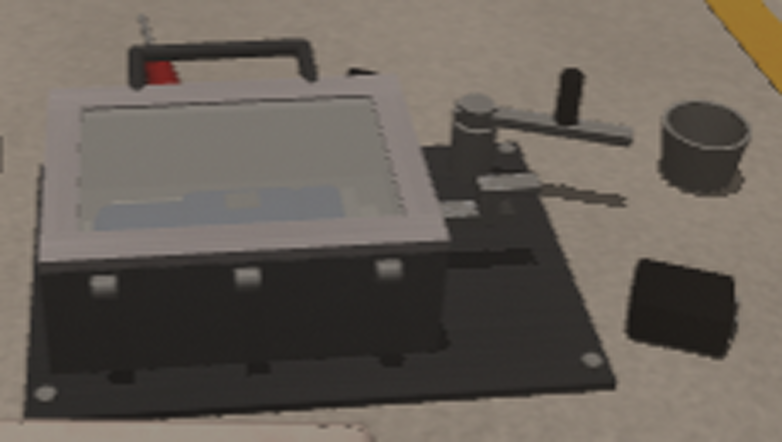

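The crops show, in top-crop pixels, the guard's corners at (328,42), (740,50), (317,352) and (737,360), the boss at (219,353), the knob's top near (111,304) and the bar from (416,435) to (637,440). In the scene crop the knob's top is at (571,73), the boss's top at (476,103), and the bar runs from (137,52) to (307,45).

```bash
cat > h.py <<'E'
import numpy as np,cv2
from rig import get_obs,camera
from scipy.spatial.transform import Rotation as Ro
def ray(c,p):
    K=c["intrinsics"];d=np.array([c["k1"],0,0,0,0.])
    u=cv2.undistortPoints(np.array([[p]],float),K,d)[0,0]
    return -c["R"].T@c["t"], c["R"].T@np.array([*u,1])
def plane(c,p,z):
    o,d=ray(c,p);return o+d*(z-o[2])/d[2]
def tri(a,p,b,q):
    o,d=ray(a,p);e,f=ray(b,q);s=np.linalg.lstsq(np.c_[d,-f],e-o,rcond=None)[0]
    P,Q=o+d*s[0],e+f*s[1];return (P+Q)/2,np.linalg.norm(P-Q)
E
python3 - <<'E'
from h import *
np.set_printoptions(precision=4,suppress=True)
T=camera("top");S=camera("scene")
t=lambda x,y:(x/4.4+215-.4,y/4.4+105-.4)
s=lambda x,y:(x/3.4+255-.35,y/3.4+170-.35)
cs=[plane(T,t(*p),.098) for p in[(328,42),(740,50),(317,352),(737,360)]]
print(np.array(cs)); TL,TR,BL,BR=cs
print("yaw",[np.arctan2(*(v[1::-1])) for v in (TL-BL,TR-BR)],[np.arctan2(-v[0],v[1]) for v in(TL-TR,BL-BR)])
m=sum(cs)/4;print("centre",m)
b=plane(T,t(219,353),.069);print("boss",b,tri(T,t(219,353),S,s(476,103)))
k=plane(T,t(111,304),.105);print("knob",k,tri(T,t(111,304),S,s(571,73)),np.linalg.norm((k-b)[:2]),np.arctan2(*(k-b)[1::-1]))
e=[plane(T,t(*p),.0945) for p in[(416,436),(637,440)]];print("bar",e,sum(e)/2,tri(T,t(526,438),S,s(222,49)))
print("yawbar",np.arctan2(-(e[0]-e[1])[0],(e[0]-e[1])[1]))
E
```

```text
[[ 0.74    0.0644  0.098 ]
 [ 0.7299 -0.1746  0.098 ]
 [ 0.5586  0.0736  0.098 ]
 [ 0.5484 -0.1649  0.098 ]]
yaw [np.float64(-0.05048149827979163), np.float64(-0.05314788137930007)] [np.float64(-0.042431737184376456), np.float64(-0.04283725704965106)]
centre [ 0.6443 -0.0504  0.098 ]
boss [0.5635 0.133  0.069 ] (array([0.5638, 0.1332, 0.0668]), np.float64(0.0001501554733471999))
knob [0.5878 0.1892 0.105 ] (array([0.5882, 0.1897, 0.1033]), np.float64(0.00038282583202808374)) 0.06119602365709519 1.1627233643800163
bar [array([0.5097, 0.0185, 0.0945]), array([ 0.5045, -0.1068,  0.0945])] [ 0.5071 -0.0441  0.0945] (array([ 0.5075, -0.0428,  0.0917]), np.float64(0.002451666735543496))
yawbar -0.042087119323591306
```

```bash
cat >> h.py <<'E'
def rows(way,f):
    """way: list of (xyz, world angle of closing axis deg, nrows), tool down; prints rows to type"""
    o=get_obs();p=np.array(o["position"]);R=Ro.from_quat(o["tool_rot"])
    y=R.as_matrix()[:,1];a=np.degrees(np.arctan2(y[1],y[0]));print("at",p.round(4),"ang",round(a,1),"tilt",R.as_matrix()[:,2].round(3))
    for q,b,n in way:
        q=np.array(q);b=a+(b-a+90)%180-90
        for i in range(n):
            t=np.radians(a);Y=np.array([np.cos(t),np.sin(t),0]);Z=np.array([0,0,-1]);X=np.cross(Y,Z)
            d=(q-p)/(n-i);v=np.array([X,Y,Z])@d;w=(b-a)/(n-i)
            print([*map(float,v.round(4)),0,0,round(float(-w),2),f],(p+d).round(3));p=p+d;a=a+w
E
python3 - <<'E'
from h import *
rows([((.588,.1895,.19),156.6,15)],.6)
E
```

```text
at [0.198  0.5924 0.233 ] ang 71.5 tilt [-0.001 -0.001 -1.   ]
[-0.0332, -0.0172, 0.0029, 0, 0, -5.67, 0.6] [0.224 0.566 0.23 ]
[-0.0313, -0.0204, 0.0029, 0, 0, -5.67, 0.6] [0.25  0.539 0.227]
[-0.0291, -0.0234, 0.0029, 0, 0, -5.67, 0.6] [0.276 0.512 0.224]
[-0.0267, -0.0262, 0.0029, 0, 0, -5.67, 0.6] [0.302 0.485 0.222]
[-0.024, -0.0287, 0.0029, 0, 0, -5.67, 0.6] [0.328 0.458 0.219]
[-0.021, -0.0309, 0.0029, 0, 0, -5.67, 0.6] [0.354 0.431 0.216]
[-0.0179, -0.0328, 0.0029, 0, 0, -5.67, 0.6] [0.38  0.404 0.213]
[-0.0145, -0.0344, 0.0029, 0, 0, -5.67, 0.6] [0.406 0.378 0.21 ]
[-0.011, -0.0357, 0.0029, 0, 0, -5.67, 0.6] [0.432 0.351 0.207]
[-0.0075, -0.0366, 0.0029, 0, 0, -5.67, 0.6] [0.458 0.324 0.204]
[-0.0038, -0.0372, 0.0029, 0, 0, -5.67, 0.6] [0.484 0.297 0.201]
[-0.0001, -0.0374, 0.0029, 0, 0, -5.67, 0.6] [0.51  0.27  0.199]
[0.0036, -0.0372, 0.0029, 0, 0, -5.67, 0.6] [0.536 0.243 0.196]
[0.0073, -0.0367, 0.0029, 0, 0, -5.67, 0.6] [0.562 0.216 0.193]
[0.0108, -0.0358, 0.0029, 0, 0, -5.67, 0.6] [0.588 0.19  0.19 ]
```

```bash
python3 -m pendant '[[[-0.033,-0.017,0.003,0,0,-5.7,0.6],[-0.031,-0.020,0.003,0,0,-5.7,0.6],[-0.029,-0.023,0.003,0,0,-5.7,0.6],[-0.027,-0.026,0.003,0,0,-5.7,0.6],[-0.024,-0.029,0.003,0,0,-5.7,0.6]]]' 10
python3 -m pendant '[[[-0.021,-0.031,0.003,0,0,-5.7,0.6],[-0.018,-0.033,0.003,0,0,-5.7,0.6],[-0.0145,-0.034,0.003,0,0,-5.7,0.6],[-0.011,-0.036,0.003,0,0,-5.7,0.6],[-0.0075,-0.037,0.003,0,0,-5.7,0.6]]]'
python3 -m pendant '[[[-0.004,-0.037,0.003,0,0,-5.7,0.6],[0,-0.037,0.003,0,0,-5.7,0.6],[0.0036,-0.037,0.003,0,0,-5.7,0.6],[0.007,-0.037,0.003,0,0,-5.7,0.6],[0.011,-0.036,0.003,0,0,-5.7,0.6]]]'
python3 - <<'E'
from h import *
rows([((.588,.1895,.19),156.6,2),((.588,.1895,.0855),156.6,5)],.6)
E
```

```text
time: 0.82
position: [0.329, 0.4586, 0.2183]
tool_rot: [-0.089, 0.996, -0.0, -0.0]
ft_force: [-0.2, -0.5, 0.6]
grip_width: 0.0537
grip_force: 0.0
time: 1.45
position: [0.4599, 0.3244, 0.2034]
tool_rot: [-0.331, 0.944, 0.0, -0.0]
ft_force: [-0.5, 0.4, -0.1]
grip_width: 0.0522
grip_force: 0.0
time: 2.08
position: [0.5906, 0.1912, 0.1882]
tool_rot: [-0.553, 0.833, 0.0, -0.0]
ft_force: [0.8, -0.6, 0.8]
grip_width: 0.052
grip_force: 0.0
at [0.5906 0.1912 0.1882] ang 157.2 tilt [-0.  0. -1.]
[0.0013, 0.0009, -0.0009, 0, 0, 0.29, 0.6] [0.589 0.19  0.189]
[0.0013, 0.0009, -0.0009, 0, 0, 0.29, 0.6] [0.588 0.19  0.19 ]
[0.0, 0.0, 0.0209, 0, 0, -0.0, 0.6] [0.588 0.19  0.169]
[0.0, 0.0, 0.0209, 0, 0, -0.0, 0.6] [0.588 0.19  0.148]
[0.0, 0.0, 0.0209, 0, 0, -0.0, 0.6] [0.588 0.19  0.127]
[0.0, 0.0, 0.0209, 0, 0, -0.0, 0.6] [0.588 0.19  0.106]
[0.0, 0.0, 0.0209, 0, 0, -0.0, 0.6] [0.588 0.19  0.086]
```

```bash
python3 -m pendant '[[[0.0025,0.002,0.02,0,0,0.6,0.6],[0,0,0.021,0,0,0,0.6],[0,0,0.021,0,0,0,0.6],[0,0,0.021,0,0,0,0.6],[0,0,0.020,0,0,0,0.6]]]'
python3 -m pendant '[[[0,0,0,0,0,0,0],[0,0,0,0,0,0,0],[0,0,0,0,0,0,0],[0,0,0,0,0,0,0],[0,0,0,0,0,0,0]]]' 10
python3 - <<'E'
from h import *
P=np.array([.5632,.1332]);p=get_obs()["position"]
a0=np.degrees(np.arctan2(p[1]-P[1],p[0]-P[0]));r=np.linalg.norm(p[:2]-P);print(a0,r)
end=-2.6;n=15;w=[]
for i in range(1,n+1):
    a=a0+(end-a0)*i/n; w.append(((*(P+.062*np.array([np.cos(np.radians(a)),np.sin(np.radians(a))])),.0855),a+90,1))
rows(w,0)
E
```

```text
time: 2.7
position: [0.587, 0.1906, 0.0846]
tool_rot: [-0.548, 0.837, 0.0, -0.0]
ft_force: [0.8, 1.0, 0.0]
grip_width: 0.052
grip_force: 0.0
time: 3.32
position: [0.5879, 0.1908, 0.0863]
tool_rot: [-0.548, 0.837, -0.0, 0.001]
ft_force: [0.7, 0.3, 1.8]
grip_width: 0.0156
grip_force: 10.0
66.78610059730657 0.06266290431921218
at [0.5879 0.1908 0.0863] ang 156.4 tilt [ 0.002  0.    -1.   ]
[0.0008, -0.005, 0.0008, 0, 0, 4.25, 0] [0.592 0.188 0.086]
[0.0002, -0.005, 0.0, 0, 0, 4.63, 0] [0.596 0.186 0.086]
[0.0002, -0.005, 0.0, 0, 0, 4.63, 0] [0.601 0.183 0.086]
[0.0002, -0.005, 0.0, 0, 0, 4.63, 0] [0.604 0.179 0.086]
[0.0002, -0.005, 0.0, 0, 0, 4.63, 0] [0.608 0.176 0.086]
[0.0002, -0.005, 0.0, 0, 0, 4.63, 0] [0.611 0.172 0.086]
[0.0002, -0.005, 0.0, 0, 0, 4.63, 0] [0.614 0.168 0.086]
[0.0002, -0.005, 0.0, 0, 0, 4.63, 0] [0.617 0.164 0.086]
[0.0002, -0.005, 0.0, 0, 0, 4.63, 0] [0.619 0.16  0.086]
[0.0002, -0.005, 0.0, 0, 0, 4.63, 0] [0.621 0.155 0.086]
[0.0002, -0.005, 0.0, 0, 0, 4.63, 0] [0.623 0.15  0.086]
[0.0002, -0.005, 0.0, 0, 0, 4.63, 0] [0.624 0.145 0.086]
[0.0002, -0.005, 0.0, 0, 0, 4.63, 0] [0.625 0.14  0.086]
[0.0002, -0.005, 0.0, 0, 0, 4.63, 0] [0.625 0.135 0.086]
[0.0002, -0.005, 0.0, 0, 0, 4.63, 0] [0.625 0.13  0.086]
```

Gripped (15.6 mm). First ten rows, then check.

```bash
python3 -m pendant '[[[0.0004,-0.005,0,0,0,4.6,0],[0.0002,-0.005,0,0,0,4.6,0],[0.0002,-0.005,0,0,0,4.6,0],[0.0002,-0.005,0,0,0,4.6,0],[0.0002,-0.005,0,0,0,4.6,0]]]'
python3 -m pendant '[[[0.0002,-0.005,0,0,0,4.6,0],[0.0002,-0.005,0,0,0,4.6,0],[0.0002,-0.005,0,0,0,4.6,0],[0.0002,-0.005,0,0,0,4.6,0],[0.0002,-0.005,0,0,0,4.6,0]]]'
python3 - <<'E'
from h import *
P=np.array([.5632,.1332]);p=get_obs()["position"]
print(np.degrees(np.arctan2(p[1]-P[1],p[0]-P[0])),np.linalg.norm(p[:2]-P))
E
```

```text
time: 3.95
position: [0.6086, 0.1771, 0.0864]
tool_rot: [-0.368, 0.93, 0.0, 0.002]
ft_force: [0.6, 2.5, 1.7]
grip_width: 0.0157
grip_force: 10.0
time: 4.58
position: [0.6222, 0.1562, 0.0864]
tool_rot: [-0.175, 0.984, 0.001, 0.002]
ft_force: [1.8, 2.9, 0.5]
grip_width: 0.0153
grip_force: 10.0
21.24890193398472 0.06333794087015726
```

```bash
python3 -m pendant '[[[0.0002,-0.005,0,0,0,4.6,0],[0.0002,-0.005,0,0,0,4.6,0],[0.0002,-0.005,0,0,0,4.6,0],[0.0002,-0.005,0,0,0,4.6,0],[0.0002,-0.005,0,0,0,4.6,0]]]'
python3 -m pendant '[[[0,-0.001,0,0,0,0.5,0],[0,-0.001,0,0,0,0.5,0],[0,-0.001,0,0,0,0,0],[0,0,0,0,0,0,0],[0,0,0,0,0,0,0]]]'
python3 - <<'E'
from h import *
P=np.array([.5632,.1332]);p=get_obs()["position"]
print(np.degrees(np.arctan2(p[1]-P[1],p[0]-P[0])),np.linalg.norm(p[:2]-P))
c=camera("top");cv2.imwrite("pics/t2.png",cv2.resize(c["img"][105:215,215:395,::-1],None,fx=4.4,fy=4.4,interpolation=cv2.INTER_CUBIC))
E
```

```text
time: 5.2
position: [0.6264, 0.1315, 0.0864]
tool_rot: [0.025, 1.0, 0.001, 0.002]
ft_force: [2.6, 3.2, 0.4]
grip_width: 0.0156
grip_force: 10.0
time: 5.82
position: [0.6264, 0.1304, 0.0864]
tool_rot: [0.031, 1.0, 0.002, 0.003]
ft_force: [3.6, 8.1, -0.8]
grip_width: 0.0153
grip_force: 10.0
-2.521802457941759 0.06325578918521138
```

```bash
python3 -m pendant '[[[0,-0.002,0,0,0,0,0],[0,-0.002,0,0,0,0,0],[0,0,0,0,0,0,0],[0,0,0,0,0,0,0],[0,0,0,0,0,0,0]]]'
python3 -m pendant '[[[0,0.003,0,0,0,0,0.3],[0,0.003,0,0,0,0,0.4],[0,0,0,0,0,0,0.5],[0,0,0,0,0,0,0.5],[0,0,0,0,0,0,0.5]]]'
python3 -m pendant '[[[0,0,-0.02,0,0,0,0.5],[0,0,-0.02,0,0,0,0.5],[0,0,-0.025,0,0,0,0.5],[0,0,-0.025,0,0,0,0.5],[0,0,-0.02,0,0,0,0.5]]]'
python3 - <<'E'
from h import *
y=np.radians(-2.5)
R=np.array([[np.cos(y),-np.sin(y)],[np.sin(y),np.cos(y)]])
B=[.5074,-.0438]
rows([((.5,.02,.19),-2.5,9),((*B,.19),-2.5,1)],.6)
E
```

```text
time: 6.5
position: [0.6264, 0.1301, 0.0863]
tool_rot: [0.032, 0.999, 0.005, 0.003]
ft_force: [5.6, 18.8, -2.3]
grip_width: 0.0155
grip_force: 10.0
time: 7.12
position: [0.6242, 0.129, 0.0855]
tool_rot: [0.032, 1.0, -0.0, -0.0]
ft_force: [-0.6, -0.1, -0.4]
grip_width: 0.043
grip_force: 0.0
time: 7.75
position: [0.6245, 0.1292, 0.1967]
tool_rot: [0.032, 1.0, -0.0, 0.0]
ft_force: [0.3, -0.2, -0.1]
grip_width: 0.0433
grip_force: 0.0
at [0.6245 0.1292 0.1967] ang 86.4 tilt [ 0.001 -0.    -1.   ]
[0.013, -0.013, 0.0007, 0, 0, 9.88, 0.6] [0.611 0.117 0.196]
[0.0106, -0.015, 0.0007, 0, 0, 9.88, 0.6] [0.597 0.105 0.195]
[0.0079, -0.0166, 0.0007, 0, 0, 9.88, 0.6] [0.583 0.093 0.194]
[0.0049, -0.0177, 0.0007, 0, 0, 9.88, 0.6] [0.569 0.081 0.194]
[0.0018, -0.0183, 0.0007, 0, 0, 9.88, 0.6] [0.555 0.069 0.193]
[-0.0014, -0.0183, 0.0007, 0, 0, 9.88, 0.6] [0.541 0.056 0.192]
[-0.0045, -0.0178, 0.0007, 0, 0, 9.88, 0.6] [0.528 0.044 0.191]
[-0.0075, -0.0168, 0.0007, 0, 0, 9.88, 0.6] [0.514 0.032 0.191]
[-0.0103, -0.0153, 0.0007, 0, 0, 9.88, 0.6] [0.5  0.02 0.19]
[-0.0634, 0.0102, 0.0, 0, 0, -0.0, 0.6] [ 0.507 -0.044  0.19 ]
```

```bash
python3 -m pendant '[[[0.013,-0.013,0.001,0,0,9.9,0.5],[0.0106,-0.015,0.001,0,0,9.9,0.5],[0.008,-0.0166,0.001,0,0,9.9,0.5],[0.005,-0.0177,0.001,0,0,9.9,0.5],[0.002,-0.018,0.001,0,0,9.9,0.5]]]'
python3 -m pendant '[[[-0.0014,-0.018,0.001,0,0,9.9,0.4],[-0.0045,-0.018,0.001,0,0,9.9,0.4],[-0.0075,-0.017,0.001,0,0,9.9,0.4],[-0.010,-0.015,0,0,0,9.9,0.4],[-0.032,0.005,0,0,0,0,0.4]]]'
python3 - <<'E'
from h import *
c=camera("top");cv2.imwrite("pics/t3.png",cv2.resize(c["img"][105:215,215:395,::-1],None,fx=4.4,fy=4.4,interpolation=cv2.INTER_CUBIC))
rows([((.5076,-.044,.17),-2.5,2),((.5076,-.044,.085),-2.5,3)],.4)
E
```

```text
time: 8.38
position: [0.5545, 0.0687, 0.1906]
tool_rot: [0.45, 0.893, -0.0, -0.0]
ft_force: [-0.3, -0.3, -0.7]
grip_width: 0.0434
grip_force: 0.0
time: 9.0
position: [0.5015, -0.0105, 0.1875]
tool_rot: [0.723, 0.691, -0.001, -0.001]
ft_force: [0.4, 0.1, 0.2]
grip_width: 0.0345
grip_force: 0.0
at [ 0.504  -0.0148  0.1878] ang -2.7 tilt [ 0.001 -0.003 -1.   ]
[-0.0145, 0.0025, 0.0089, 0, 0, -0.11, 0.4] [ 0.506 -0.029  0.179]
[-0.0145, 0.0025, 0.0089, 0, 0, -0.11, 0.4] [ 0.508 -0.044  0.17 ]
[0.0, 0.0, 0.0283, 0, 0, -0.0, 0.4] [ 0.508 -0.044  0.142]
[0.0, 0.0, 0.0283, 0, 0, -0.0, 0.4] [ 0.508 -0.044  0.113]
[0.0, 0.0, 0.0283, 0, 0, -0.0, 0.4] [ 0.508 -0.044  0.085]
```

View pics/t3.png

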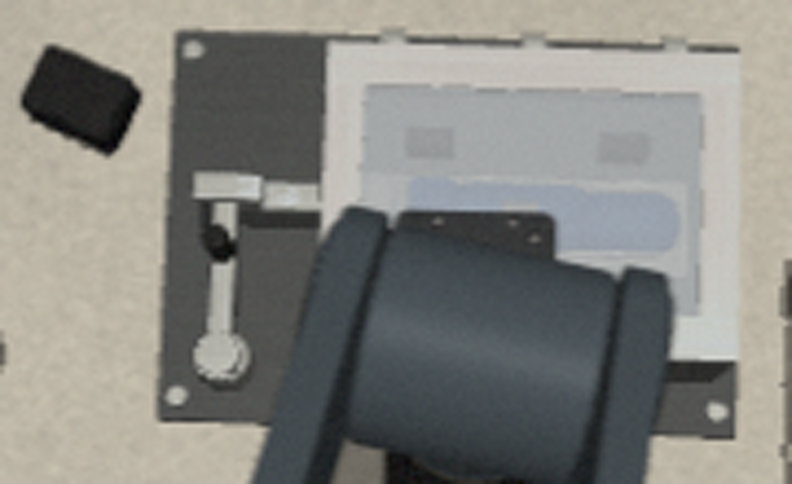

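The hook's bar runs straight from the boss (221,353) into the jaw at (228,200), parallel to the box wall, so it is home. Now the guard bar.

```bash
python3 -m pendant '[[[-0.0145,0.0025,0.009,0,0,0,0.4],[-0.0145,0.0025,0.009,0,0,0,0.4],[0,0,0.028,0,0,0,0.4],[0,0,0.028,0,0,0,0.4],[0,0,0.028,0,0,0,0.4]]]'
python3 -m pendant '[[[0,0,0,0,0,0,0],[0,0,0,0,0,0,0],[0,0,0,0,0,0,0],[0,0,0,0,0,0,0],[0,0,0,0,0,0,0]]]' 30
python3 - <<'E'
from h import *
y=-.0436;ex=np.array([np.cos(y),np.sin(y)])
p=get_obs()["position"];H=p[:2]+.226*ex   # hinge under the same y
off=p[2]-.0945; n=25;w=[]
for i in range(1,n+1):
    a=np.radians(45)*i/n+.0
    w.append(((*(H-.226*np.cos(a)*ex),.0945+off+.226*np.sin(a)),-2.5,1))
print("hinge",H,"final",w[-1]);rows(w,0)
E
```

```text
time: 9.68
position: [0.5069, -0.0403, 0.084]
tool_rot: [0.724, 0.69, -0.0, -0.0]
ft_force: [-0.0, 0.1, -0.9]
grip_width: 0.0345
grip_force: 0.0
time: 10.3
position: [0.5098, -0.0405, 0.0867]
tool_rot: [0.724, 0.69, 0.002, 0.003]
ft_force: [5.5, 1.6, -0.2]
grip_width: 0.011
grip_force: 30.0
hinge [ 0.73553851 -0.05033737] final ((np.float64(0.5758842422283181), np.float64(-0.043372025859243775), np.float64(0.24647501040534042)), -2.5, 1)
at [ 0.5098 -0.0405  0.0867] ang -2.7 tilt [ 0.006 -0.001 -1.   ]
[0.0, 0.0001, -0.0071, 0, 0, -0.22, 0] [ 0.51  -0.04   0.094]
[0.0, 0.0003, -0.0071, 0, 0, -0.0, 0] [ 0.51  -0.041  0.101]
[0.0, 0.0006, -0.0071, 0, 0, -0.0, 0] [ 0.511 -0.041  0.108]
[0.0, 0.0008, -0.0071, 0, 0, -0.0, 0] [ 0.512 -0.041  0.115]
[0.0, 0.001, -0.007, 0, 0, -0.0, 0] [ 0.513 -0.041  0.122]
[0.0, 0.0012, -0.007, 0, 0, -0.0, 0] [ 0.514 -0.041  0.129]
[0.0, 0.0014, -0.007, 0, 0, -0.0, 0] [ 0.515 -0.041  0.136]
[0.0, 0.0017, -0.0069, 0, 0, -0.0, 0] [ 0.517 -0.041  0.143]
[0.0, 0.0019, -0.0068, 0, 0, -0.0, 0] [ 0.519 -0.041  0.15 ]
[0.0, 0.0021, -0.0068, 0, 0, -0.0, 0] [ 0.521 
[... 229 characters left out ...]
.0, 0] [ 0.531 -0.041  0.183]
[0.0, 0.0031, -0.0064, 0, 0, -0.0, 0] [ 0.534 -0.042  0.189]
[0.0, 0.0033, -0.0063, 0, 0, -0.0, 0] [ 0.538 -0.042  0.196]
[0.0, 0.0035, -0.0062, 0, 0, -0.0, 0] [ 0.541 -0.042  0.202]
[0.0, 0.0037, -0.0061, 0, 0, -0.0, 0] [ 0.545 -0.042  0.208]
[0.0, 0.0039, -0.0059, 0, 0, -0.0, 0] [ 0.549 -0.042  0.214]
[0.0, 0.0041, -0.0058, 0, 0, -0.0, 0] [ 0.553 -0.042  0.22 ]
[0.0, 0.0043, -0.0057, 0, 0, -0.0, 0] [ 0.557 -0.043  0.225]
[0.0, 0.0044, -0.0055, 0, 0, -0.0, 0] [ 0.562 -0.043  0.231]
[0.0, 0.0046, -0.0054, 0, 0, -0.0, 0] [ 0.566 -0.043  0.236]
[0.0, 0.0048, -0.0053, 0, 0, -0.0, 0] [ 0.571 -0.043  0.241]
[0.0, 0.0049, -0.0051, 0, 0, -0.0, 0] [ 0.576 -0.043  0.246]
```

```bash
python3 -m pendant '[[[0,0.0003,-0.007,0,0,0,0],[0,0.0003,-0.007,0,0,0,0],[0,0.0006,-0.007,0,0,0,0],[0,0.0008,-0.007,0,0,0,0],[0,0.001,-0.007,0,0,0,0]]]'
python3 -m pendant '[[[0,0.0012,-0.007,0,0,0,0],[0,0.0014,-0.007,0,0,0,0],[0,0.0017,-0.007,0,0,0,0],[0,0.0019,-0.007,0,0,0,0],[0,0.0021,-0.007,0,0,0,0]]]'
python3 -m pendant '[[[0,0.0023,-0.0067,0,0,0,0],[0,0.0025,-0.0066,0,0,0,0],[0,0.0027,-0.0066,0,0,0,0],[0,0.0029,-0.0065,0,0,0,0],[0,0.0031,-0.0064,0,0,0,0]]]'
```

```text
time: 10.92
position: [0.5129, -0.0406, 0.1213]
tool_rot: [0.724, 0.69, 0.002, 0.003]
ft_force: [7.4, 1.7, -5.8]
grip_width: 0.0112
grip_force: 30.0
time: 11.55
position: [0.5222, -0.0411, 0.1563]
tool_rot: [0.724, 0.69, 0.003, 0.003]
ft_force: [10.3, 1.5, -8.2]
grip_width: 0.011
grip_force: 30.0
time: 12.18
position: [0.5368, -0.0419, 0.1887]
tool_rot: [0.724, 0.69, 0.004, 0.004]
ft_force: [12.5, 0.0, -12.6]
grip_width: 0.0111
grip_force: 30.1
```

```bash
python3 -m pendant '[[[0,0.0045,-0.0062,0,0,0,0],[0,0.0045,-0.0061,0,0,0,0],[0,0.0047,-0.006,0,0,0,0],[0,0.0049,-0.006,0,0,0,0],[0,0.0051,-0.0058,0,0,0,0]]]'
python3 - <<'E'
from h import *
for n,(a,b,c,d) in dict(top=(60,215,240,400),scene=(130,300,230,450)).items():
    i=camera(n)["img"][a:b,c:d,::-1];cv2.imwrite(f"pics/{n}4.png",cv2.resize(i,None,fx=3.5,fy=3.5,interpolation=cv2.INTER_CUBIC))
E
```

```text
time: 12.8
position: [0.5547, -0.0429, 0.2176]
tool_rot: [0.723, 0.69, -0.001, -0.001]
ft_force: [2.6, -2.7, -8.1]
grip_width: 0.0109
grip_force: 30.0
```

View pics/scene4.png

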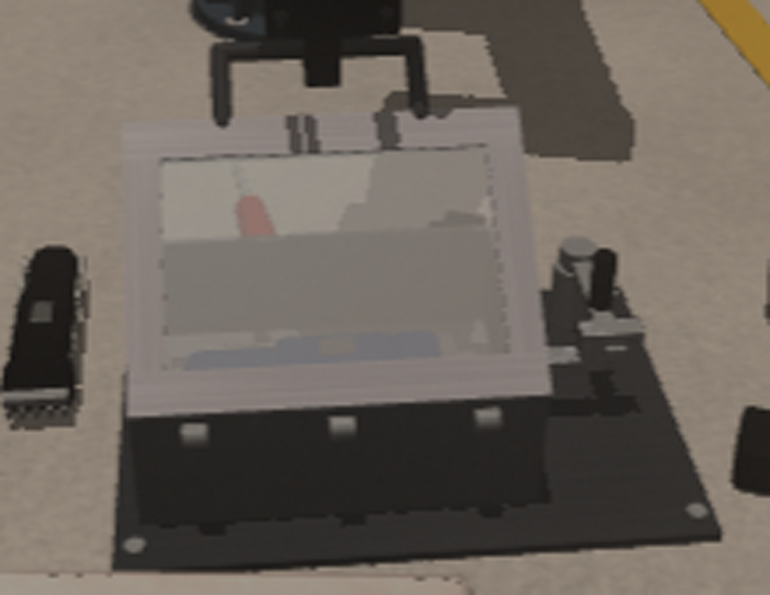

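The scene view shows the fingers on the bar mid-span at (322,65) and the hook still in the jaw at (605,325). The guard's front corners are at (123,125) and (519,109), and the bar's ends are at (217,47) and (423,43). From these I can work out the guard angle.

```bash
cat >> h.py <<'E'
y0=-.044;C=np.array([.6443,-.0504]);F=np.array([[np.cos(y0),-np.sin(y0)],[np.sin(y0),np.cos(y0)]])
def gpt(th,r,h,y):
    x=.09-r*np.cos(th)+h*np.sin(th); z=.09+r*np.sin(th)+h*np.cos(th)
    return np.array([*(C+F@[x,y]),z])
def proj(c,X):
    return cv2.projectPoints(X.reshape(1,1,3),cv2.Rodrigues(c["R"])[0],c["t"],c["intrinsics"],np.array([c["k1"],0,0,0,0.]))[0].ravel()
def ang(c,px,r,h,y):
    from scipy.optimize import minimize_scalar
    s=minimize_scalar(lambda t:(proj(c,gpt(t,r,h,y))[1]-px[1])**2,bounds=(0,1.25),method="bounded")
    return np.degrees(s.x).round(2),(proj(c,gpt(s.x,r,h,y))-px).round(2)
E
python3 - <<'E'
from h import *
S=camera("scene")
s=lambda x,y:np.array((x/3.5+230-.36,y/3.5+130-.36))
for p,r,h,y in[((123,125),.18,.008,-.12),((519,109),.18,.008,.12),((217,47),.226,.0045,-.057),((423,43),.226,.0045,.057)]:
    print(ang(S,s(*p),r,h,y))
# bar seen at both views: top-image bar end
E
```

```text
(np.float64(33.96), array([-0.25,  0.  ]))
(np.float64(33.41), array([-1.28,  0.  ]))
(np.float64(37.23), array([ 1.77, -0.  ]))
(np.float64(36.04), array([-4.47, -0.  ]))
```

View pics/top4.png

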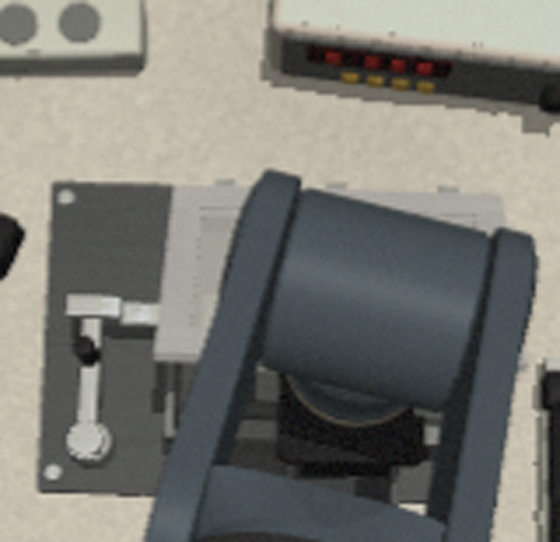

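The top view shows the hook still in the jaw at (90,310) and the guard's near-left corner at (153,358). The guard is at about 36 degrees. I'll go on to 45.

```bash
python3 -m pendant '[[[0,0.0041,-0.0063,0,0,0,0],[0,0.0042,-0.0061,0,0,0,0],[0,0.0044,-0.006,0,0,0,0],[0,0.0045,-0.0055,0,0,0,0],[0,0.0046,-0.005,0,0,0,0]]]'
python3 -m pendant '[[[0,0,0,0,0,0,0],[0,0,0,0,0,0,0],[0,0,0,0,0,0,0],[0,0,0,0,0,0,0],[0,0,0,0,0,0,0]]]'
python3 - <<'E'
from h import *
T=camera("top");print(ang(T,np.array((153/3.5+240-.36,358/3.5+60-.36)),.18,.008,.12),"previous pose, top corner")
a=T["img"][90:200,240:330,::-1];b=camera("scene")["img"][110:250,250:400,::-1]
f=lambda i:cv2.resize(i,None,fx=4,fy=4,interpolation=cv2.INTER_CUBIC)[:560]
a,b=f(a),f(b);a=cv2.copyMakeBorder(a,0,560-a.shape[0],0,800-a.shape[1]-b.shape[1] if b.shape[1]<440 else 0,cv2.BORDER_CONSTANT)
o=np.hstack([b,a]);print(o.shape);cv2.imwrite("pics/both5.png",o[:,:])
E
```

```text
time: 13.58
position: [0.5789, -0.0442, 0.2462]
tool_rot: [0.724, 0.69, 0.001, 0.002]
ft_force: [9.5, -3.4, -15.6]
grip_width: 0.0109
grip_force: 30.0
time: 14.2
position: [0.5787, -0.0442, 0.2459]
tool_rot: [0.724, 0.69, 0.001, 0.001]
ft_force: [8.0, -3.0, -12.7]
grip_width: 0.0114
grip_force: 30.0
(np.float64(34.56), array([ 0.52, -0.  ])) previous pose, top corner
(560, 960, 3)
```

Run:
```python
from h import *
S=camera("scene")["img"][110:250,250:385,::-1];T=camera("top")["img"][130:230,270:335,::-1]
b=cv2.resize(S,None,fx=4,fy=4,interpolation=cv2.INTER_CUBIC);a=cv2.resize(T,None,fx=4,fy=4,interpolation=cv2.INTER_CUBIC)
a=cv2.copyMakeBorder(a,0,160,0,0,cv2.BORDER_CONSTANT);o=np.hstack([b,a]);print(o.shape);cv2.imwrite("pics/both6.png",o)
```

```text
(560, 800, 3)
```

View pics/both6.png

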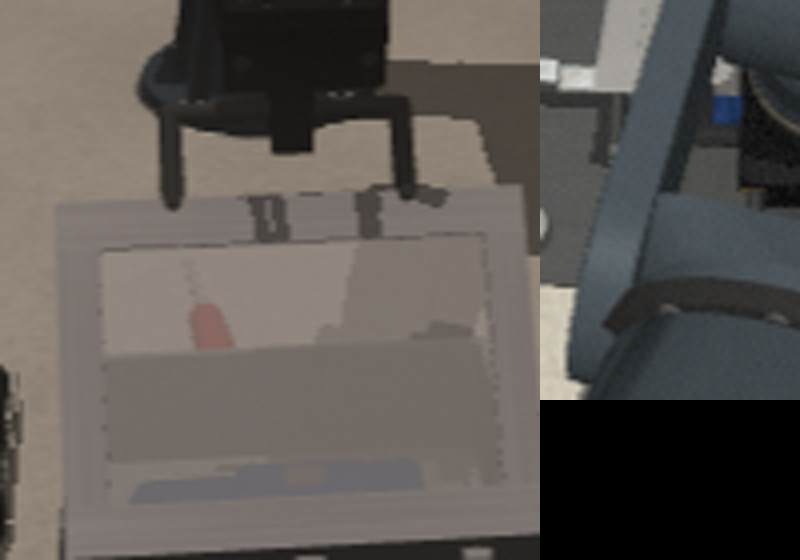

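The guard's front corners are at (56,204) and (522,185) in the scene half, and its near-left corner is at (596,90) in the top half. The bar's ends are at (172,108) and (402,101).

Run:
```python
from h import *
S=camera("scene");T=camera("top")
s=lambda x,y:np.array((x/4+250-.37,y/4+110-.37))
for p,r,h,y in[((56,204),.18,.008,-.12),((522,185),.18,.008,.12),((172,108),.226,.0045,-.057),((402,101),.226,.0045,.057)]:
    print(ang(S,s(*p),r,h,y))
print(ang(T,np.array((56/4+270-.37,90/4+130-.37)),.18,.008,.12))
print("hinge",gpt(0,0,0,.0));
print("tri corner",tri(S,s(522,185),T,np.array((56/4+270-.37,90/4+130-.37))),[gpt(np.radians(t),.18,.008,.12) for t in(43,45,47)])
z=lambda x,y:np.array((x/3.4+255-.35,y/3.4+170-.35))
print("shut check",[proj(S,gpt(0,.18,.008,y)) for y in(-.12,.12)],z(52,95),z(402,78),[proj(S,gpt(0,0,.008,y)) for y in(-.12,.12)],z(40,262),z(450,240))
```

```text
(np.float64(43.29), array([-0.33, -0.  ]))
(np.float64(42.77), array([-0.95, -0.  ]))
(np.float64(46.83), array([ 0.5, -0. ]))
(np.float64(46.18), array([-1.99, -0.  ]))
(np.float64(43.16), array([-0.26, -0.  ]))
hinge [ 0.73421289 -0.05435872  0.09      ]
tri corner (array([0.61412068, 0.07162346, 0.21863052]), np.float64(0.002275966421828359)) [array([0.61342564, 0.0710756 , 0.21861053]), array([0.61798654, 0.07087479, 0.22293607]), array([0.62269546, 0.07066747, 0.22709965])]
shut check [array([268.64004611, 195.09285147]), array([370.9128563 , 190.01691464])] [269.94411765 197.59117647] [372.88529412 192.59117647] [array([266.30167424, 246.43515973]), array([387.2941351 , 239.21003651])] [266.41470588 246.70882353] [387.00294118 240.23823529]
```

Run:
```python
from h import *
S=camera("scene");T=camera("top")
print("top h=0",ang(T,np.array((56/4+270-.37,90/4+130-.37)),.18,0,.12),"prev",ang(T,np.array((153/3.5+240-.36,358/3.5+60-.36)),.18,0,.12))
for d in(0,36,43,45,47):
    t=np.radians(d);p=[proj(S,gpt(t,.18,.008,y))for y in(-.12,.12)];print(d,np.round(p,2).ravel(),"w",np.linalg.norm(p[1]-p[0]).round(2),"top",[proj(T,gpt(t,.18,h,.12)).round(1) for h in(0,.008)])
print("measured w",np.hypot(466,19)/4, "prev",np.hypot(396,16)/3.5)
img=T["img"];x0=282  # grey profile down the guard's left strip
for x in(286,288,290):print(x,img[140:162,x].mean(1).round().astype(int))
```

```text
top h=0 (np.float64(45.67), array([-0.25,  0.  ])) prev (np.float64(37.06), array([0.53, 0.  ]))
0 [268.64 195.09 370.91 190.02] w 102.4 top [array([286.9, 184.6]), array([286.7, 184.2])]
36 [264.26 164.17 377.31 159.25] w 113.15 top [array([284., 163.]), array([283.8, 160.4])]
43 [263.34 160.75 379.24 155.78] w 116.01 top [array([283.5, 155.3]), array([283.4, 152.3])]
45 [263.08 159.97 379.84 154.99] w 116.87 top [array([283.4, 152.9]), array([283.3, 149.8])]
47 [262.81 159.29 380.45 154.29] w 117.74 top [array([283.3, 150.5]), array([283.2, 147.3])]
measured w 116.59679455285209 prev 113.23517157505725
286 [157 155 157 157 160 162 160 160 162 162 163 160 160  68  53  50  50  54
  52  53  51  52]
288 [159 159 161 158 158 160 162 160 160 160 161 161 158  77  69  66  69  72
  72  71  72  69]
290 [157 157 157 158 159 162 162 161 159 162 162 161 160  68  61  60  56  55
  57  55  56  63]
```

Top edge, corner width and tool height agree on about 45°. I'll ease the radial pull by 2 mm (no angle change) and check that it is steady.

```bash
python3 -m pendant '[[[0,0.001,0.001,0,0,0,0],[0,0.001,0.001,0,0,0,0],[0,0,0,0,0,0,0],[0,0,0,0,0,0,0],[0,0,0,0,0,0,0]]]'
python3 -m pendant '[[[0,0,0,0,0,0,0],[0,0,0,0,0,0,0],[0,0,0,0,0,0,0],[0,0,0,0,0,0,0],[0,0,0,0,0,0,0]]]'
python3 - <<'E'
from h import *
img=camera("top")["img"];a=camera("top")
for x in(286,288,290):print(x,img[148:158,x].mean(1).round().astype(int))
print([ (d,proj(a,gpt(np.radians(d),.18,0,.115)).round(1)) for d in(44,45,46)])
E
```

```text
time: 15.22
position: [0.5782, -0.0441, 0.2454]
tool_rot: [0.723, 0.69, -0.001, -0.0]
ft_force: [-0.3, -5.6, -4.6]
grip_width: 0.0113
grip_force: 30.0
time: 15.85
position: [0.5782, -0.0441, 0.2453]
tool_rot: [0.723, 0.69, -0.001, -0.0]
ft_force: [-0.1, -4.7, -4.6]
grip_width: 0.0111
grip_force: 30.0
286 [160 160 162 158 159  84  57  53  53  54]
288 [162 161 161 159 160  97  71  69  65  70]
290 [162 161 161 158 157  92  57  58  55  57]
[(44, array([285.7, 154.2])), (45, array([285.7, 153. ])), (46, array([285.6, 151.8]))]
```

```bash
python3 -c "
from rig import hand_in;print(hand_in())"
```

```text
the job is handed in; nothing more can be done
None
```

The hook is fully home in its jaw, and the guard was raised after that; the arm is still holding it steady at about 45° (camera estimate 45.2°), and the job is handed in, with no verdict returned.

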